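# Sweep the stir bars into the collecting tray

### The arm

A 6-joint arm with a two-finger parallel gripper is mounted at the origin on a cart in front of the work surface, level with it; the furniture and walls round the work are solid. World frame = base frame: x ahead of the robot, y to its left, z up, the work surface at z = 0. Lengths are in mm, angles in degrees, forces in N, time in s.
With the tool pointing down it reaches from about 300 to 775 mm from the base axis. Payload 14.6 kg.
Tool frame: the origin (TCP) lies on the centre line of the jaws, within the pads' length; the fingertips stand 19 mm ahead of it and the grasp point (between the pads) is the TCP (robot.tcp_to_tips is the distance from the TCP to the fingertips, in mm); z points along the fingers, y is the direction in which the jaws open and shut (so a half turn about z gives the same grasp; the last joint's range is limited). The gripper opens to 94 mm and grips with 3 to 60 N. Pads are 16 mm wide; open, the fingers measure 119 mm over their backs; the gripper's body (75 mm by 177 mm) begins 78 mm behind the grasp point.
Start: joints at [66.486, 17.183, 87.147, -0, 75.671, -3.816], TCP at [185.384, 517.805, 224.446] pointing down, gripper open.
Joint ranges: [-173.82, 173.82], [-45.26, 126.66], [13.44, 144.39], [-59.66, 239.66], [0, 175.72], [-146.38, 146.38]. Speed limits (degrees/s): [127.2, 127.2, 147.25, 180, 180, 180].

### API

Orientations are given as a 3x3 rotation matrix whose columns are the frame's x, y, z axes.
In Python, from rig import robot gives the robot as it stands. The module is installed in compiled form; this text tells all that it offers.
- The arm moves only by the tool carry_out, never from a script. Its argument "targets" is text: rows parted by semicolons, each of 5 numbers parted by spaces: the closure, from 0 (fully open) to 1 (shut), then the shift along the tool's x, y, z in m, then the turn about the tool's z in degrees. In form: fingers dx dy dz spin; .... A call has 1 to 5 rows; each row is the pose to reach, as a shift and turn from the pose commanded when the call began, along the tool's axes at that moment; what a row does not reach only later rows make up. A row lasts 1/12 s, in which the tool goes at most 41.7 mm and 7.16 degrees, less where a joint would pass 70% of its speed; a pose out of reach is approached as far as the arm can. A call with a gripper value outside its range is refused whole. The fingers move at their own pace and stop on an object; "squeeze" is the grip in N (left out, the last holds). Time passes only in rows, so rows that repeat a pose let the fingers close. It gives the time, the measured TCP pose, the force and the opening at its end, in the units of the state.
- robot.sense(): the state, without advancing time (a new reading comes with each control period).
- robot.read_camera(name): name is "scene" or "side" or "wrist"; returns a dict with "img" (400x640x3 uint8, red, green, blue), "z_map" (400x640 float32, mm along the optical axis (not along the pixel's ray), 0 where there is no reading), "mtx" (3x3 intrinsics, pixels), "dist_coeffs" ([k1, k2, p1, p2, k3] as OpenCV has them; the pictures are not rectified), "T" (4x4, takes a point from camera to world coordinates). Camera axes: x right, y down, z forward; pixel columns grow to the right and rows downward; lengths in mm; the calibration is good to about 2 mm. A picture is of the moment at which its call begins.
- robot.finish_job(): hands the job in, once; it reports no verdict.
The state is a dict: "time_s": time; "joint_pos": joint angles; "qvel": joint speeds; "effort": joint torques, N m; "ee_pos": TCP position; "orientation": TCP orientation; "force": force on the tool from outside, world axes, zero at the start; "torque": the same for the moment, N m; "opening": finger opening in mm.
Only numpy, scipy, OpenCV 4.12 (cv2) and the standard library are available. Lean on these libraries where they do the work, as an engineer would, in place of code of your own. Each camera call takes 0.05 s, during which the arm holds its last target.

### The job

Three small white stir bars lie scattered on the dark bench mat: with the fingertips, sweep them along the mat into the open mouth of the low steel collecting tray, until each one lies fully inside, past the tray's sloping front lip. Only push them, do not pick them up, and leave the little red jar and the blue-capped bottle standing where they are.

Things in the scene. Friction and masses are not known exactly. Their poses are not given: they have to be found in the camera images.
- bar_a: small white stir bar (one of three alike), lying on the mat: 25 mm long along its y axis, 9 mm wide, 9 mm high, flattened round (it slides rather than rolls), 10 to 18 g; origin at the centre of its underside; it lies at any yaw
- bar_b: small white stir bar (one of three alike), lying on the mat: 25 mm long along its y axis, 9 mm wide, 9 mm high, flattened round (it slides rather than rolls), 10 to 18 g; origin at the centre of its underside; it lies at any yaw
- bar_c: small white stir bar (one of three alike), lying on the mat: 25 mm long along its y axis, 9 mm wide, 9 mm high, flattened round (it slides rather than rolls), 10 to 18 g; origin at the centre of its underside; it lies at any yaw
- tray: low steel tray fixed on the mat, 160 mm along x, 120 mm along y; origin: centre of its underside, on the mat's top; y points from the mouth to the back. Walls 3 mm thick, 28 mm high with rim, at x = -80 and +80 mm and y = +60 mm; wire handle 21 mm out behind the back. The front, y = -60 mm, is open: a lip slopes up from the mat to the 1.5 mm thick floor over y = -60 to -45 mm
- mat: flat dark rubber mat, fixed, 340 mm along x, 600 mm along y, 3 mm thick, so that its top is 3 mm above the work surface; origin at the centre of its underside
- jar: bystander: small standing jar, red with white cap, 23 mm across, 47 mm high, loose, near the mat's edge nearest the robot; origin at the centre of its underside
- bottle: bystander: small standing white bottle with blue cap, 36 mm across, 60 mm high, loose, near the mat's far edge; origin at the centre of its underside

How it is judged:
By the outcome, as a careful person would: the job done as asked, in the order asked, and still so for the second after the job is handed in, with the robot touching nothing.
It also fails if it takes over 67 s, if anything falls off the work surface, if the arm or the gripper's body presses on something with over 40 N, if the wrist force passes 120 N, or if a joint passes its speed limit or range.

## Working session

There is one attempt and no reset: what is moved stays moved. The work goes in short steps, Python scripts to look and compute and a tool call to move; the robot and the scene stay as the last step left them, time stands still between calls to the robot, and variables do not carry over. Pictures are saved under pics/ and viewed, and the job is handed in when it is done.

Besides the shell and the picture viewer there is one more tool, called after "Request:" as name(argument=value, ...), one argument or row to a line, values as JSON. carry_out: Moves the arm, as the interface text tells. Its arguments: {"type":"object","properties":{"targets":{"type":"string"},"squeeze":{"type":"number"}},"required":["targets"]}

```bash
mkdir -p pics; cat > h.py <<'E'
import numpy as np, cv2
from rig import robot
def ray(c,uv):
    p=cv2.undistortPoints(np.array(uv,float).reshape(-1,1,2),np.array(c["mtx"]),np.array(c["dist_coeffs"])).reshape(-1,2)
    d=np.c_[p,np.ones(len(p))]@np.array(c["T"])[:3,:3].T
    return np.array(c["T"])[:3,3],d
def onplane(c,uv,z):
    o,d=ray(c,uv); return o+d*((z-o[2])/d[:,2])[:,None]
def save(c,n): cv2.imwrite("pics/"+n,c["img"][:,:,::-1])
E
python3 - <<'E'
from h import *
for n in ["scene","side","wrist"]:
    c=robot.read_camera(n); save(c,n+"0.png"); np.savez("%s0.npz"%n,**c); print(n,np.round(c["T"],2).tolist())
s=robot.sense(); print(s)
E
```

```text
scene [[0.5, -0.69, 0.52, 89.41], [-0.87, -0.4, 0.3, -268.91], [0.0, -0.61, -0.8, 688.63], [0.0, 0.0, 0.0, 1.0]]
side [[0.9, -0.16, 0.4, 196.44], [-0.44, -0.33, 0.84, -730.6], [-0.01, -0.93, -0.37, 372.92], [0.0, 0.0, 0.0, 1.0]]
wrist [[0.34, 0.92, 0.21, 124.81], [0.94, -0.33, -0.08, 540.3], [-0.0, 0.23, -0.97, 382.96], [0.0, 0.0, 0.0, 1.0]]
{'time_s': 0.15, 'joint_pos': array([ 6.64839489e+01,  1.72075659e+01,  8.71720518e+01,  1.03086621e-03,
        7.56703572e+01, -3.81550623e+00]), 'qvel': array([ 0.02722995, -0.13548471, -0.10752064, -0.01978798,  0.14911937,
       -0.0642308 ]), 'effort': array([ 2.97285893e-03, -5.31960547e+01, -3.52822208e+01,  7.09108589e-02,
        2.36037833e-02, -1.56932842e-04]), 'ee_pos': array([185.32897715, 517.640092  , 224.0244164 ]), 'orientation': array([[-9.41465822e-01,  3.37108252e-01, -3.64007540e-04],
       [ 3.37108440e-01,  9.41465491e-01, -7.92829927e-04],
       [ 7.54310264e-05, -8.69132293e-04, -9.99999619e-01]]), 'force': array([-0.01468161,  0.47279363, -0.56377846]), 'torque': array([ 0.01430108, -0.02368453, -0.03199287]), 'opening': 93.7308408793203}
```

View pics/scene0.png

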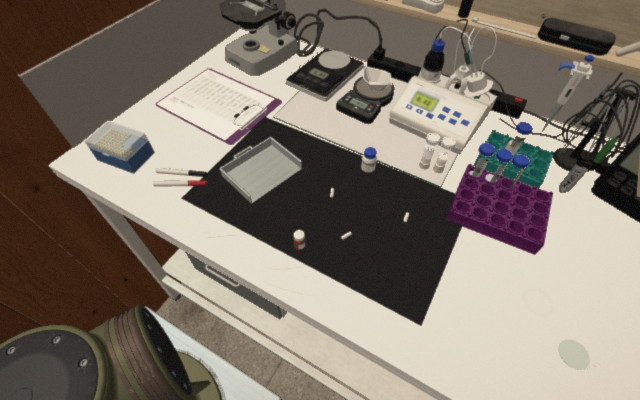

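View pics/side0.png

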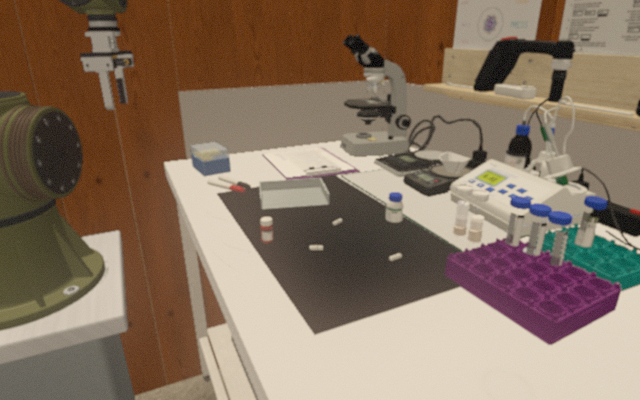

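View pics/wrist0.png

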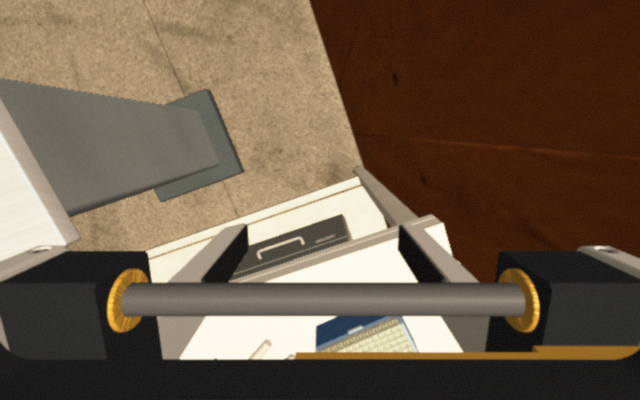

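The scene view shows the tray at (260,168), with its mouth facing the bars. The bars are at (332,192), (346,236) and (406,217), the jar at (299,240) and the bottle at (369,160). The side view shows the same layout. Next I'll measure positions.

```bash
cat >> h.py <<'E'
def bars(c,z=7,rng=(230,450,150,330)):
    im=c["img"].astype(int); 
    m=((im.min(2)>110)).astype(np.uint8)
    n,l,st,ce=cv2.connectedComponentsWithStats(m)
    out=[]
    for i in range(1,n):
        if 10<st[i,4]<250:
            v,u=np.nonzero(l==i); w=onplane(c,np.c_[u,v],z)[:,:2]
            if not(200<w[:,0].mean()<720 and -450<w[:,1].mean()<400): continue
            (cx,cy),(a,b),an=cv2.minAreaRect(w.astype(np.float32))
            cov=np.linalg.eigh(np.cov(w.T)); d=cov[1][:,1]
            out.append((np.round(ce[i]),st[i,4],np.round(w.mean(0),1),np.round([a,b]),round(float(np.degrees(np.arctan2(d[1],d[0])))%180)))
    return out
E
python3 - <<'E'
from h import *
for n in ["scene","side"]:
    c=dict(np.load(n+"0.npz"))
    print(n)
    for b in bars(c): print(b)
c=dict(np.load("scene0.npz"))
im=cv2.resize(c["img"][60:260,180:500][:,:,::-1],None,fx=2.5,fy=2.5,interpolation=cv2.INTER_CUBIC);cv2.imwrite("pics/crop.png",im)
c=dict(np.load("side0.npz"))
im=cv2.resize(c["img"][150:310,200:480][:,:,::-1],None,fx=2.8,fy=2.8,interpolation=cv2.INTER_CUBIC);cv2.imwrite("pics/crop2.png",im)
E
```

```text
scene
(array([284., 148.]), np.int32(78), array([635.7, 159.2]), array([123.,  23.]), 76)
(array([240., 154.]), np.int32(46), array([563.5, 244.7]), array([ 14., 102.]), 166)
(array([244., 154.]), np.int32(12), array([567.8, 238.2]), array([ 2., 36.]), 164)
(array([365., 167.]), np.int32(42), array([682. , -55.2]), array([29., 18.]), 72)
(array([332., 192.]), np.int32(27), array([570.4, -21.2]), array([24.,  7.]), 22)
(array([406., 217.]), np.int32(32), array([ 592.7, -201. ]), array([27.,  8.]), 8)
(array([298., 235.]), np.int32(87), array([430.9, -16. ]), array([23., 20.]), 26)
(array([346., 235.]), np.int32(34), array([ 481.8, -105.4]), array([ 7., 24.]), 154)
side
(array([266., 221.]), np.int32(104), array([435.6,  48.1]), array([48., 24.]), 71)
(array([337., 221.]), np.int32(34), array([571. , -21.6]), array([33., 12.]), 36)
(array([266., 236.]), np.int32(84), array([413.7, -21.9]), array([37., 18.]), 76)
(array([316., 247.]), np.int32(64), array([ 481.1, -107.3]), array([16., 24.]), 146)
(array([395., 256.]), np.int32(56), array([ 593.1, -201.8]), array([28., 14.]), 15)
(array([183., 385.]), np.int32(221), array([ 206.9, -341.1]), array([44., 22.]), 2)
```

View pics/crop.png

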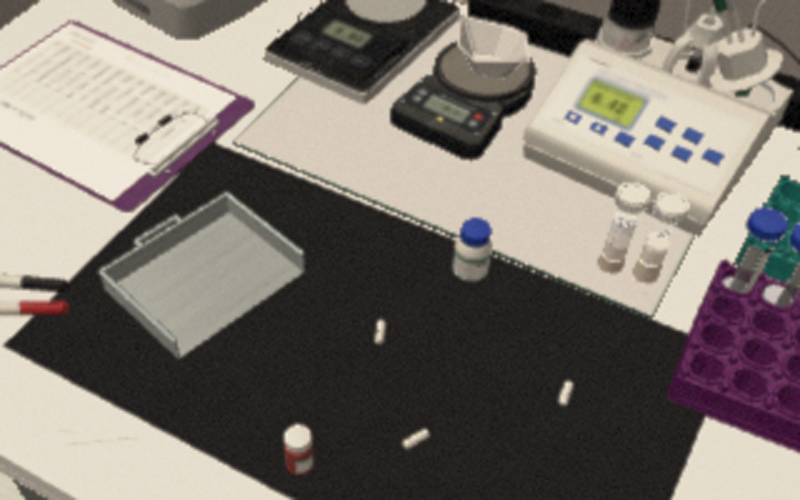

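View pics/crop2.png

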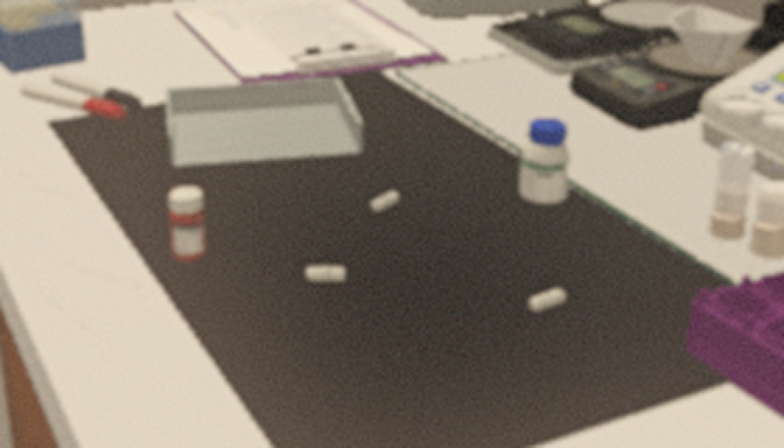

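```bash
python3 - <<'E'
from h import *
c=dict(np.load("scene0.npz"))
def f(p,z): p=np.array(p,float)/2.5+[180,60]; print(np.round(onplane(c,p,z),1)[:,:2].tolist())
print("rim back-near, back-far, front-far; "); f([[102,272],[228,195],[303,253]],31)
print("floor front near, front far");f([[180,356],[303,271]],3)
print("jar cap center, base");f([[298,434]],50);f([[300,466]],3)
print("bottle cap,base");f([[475,226]],63);f([[472,270]],3)
print("mat corners");f([[6,346],[215,147],[655,312]],3)
c=dict(np.load("side0.npz"))
def f(p,z): p=np.array(p,float)/2.8+[200,150]; print(np.round(onplane(c,p,z),1)[:,:2].tolist())
print("side floor front");f([[174,163],[361,153]],3)
print("jar");f([[186,192]],50);f([[188,253]],3)
print("bottle");f([[548,125]],63);f([[543,196]],3)
E
python3 - <<'E'
from h import *
for n,cr,f in [("scene",(130,220,210,310),6),("side",(165,220,250,340),7)]:
    c=dict(np.load(n+"0.npz")); a=c["img"][cr[0]:cr[1],cr[2]:cr[3]][:,:,::-1]
    cv2.imwrite("pics/t_%s.png"%n,cv2.resize(a,None,fx=f,fy=f,interpolation=cv2.INTER_CUBIC))
E
```

```text
rim back-near, back-far, front-far; 
[[482.3, 236.4], [631.7, 192.4], [601.0, 81.7]]
floor front near, front far
[[453.0, 126.7], [601.7, 83.6]]
jar cap center, base
[[412.1, -32.0]]
[[409.3, -33.2]]
bottle cap,base
[[688.8, -59.2]]
[[688.5, -63.2]]
mat corners
[[380.1, 275.9], [712.0, 269.6], [728.1, -240.9]]
side floor front
[[452.8, 126.4], [600.9, 76.6]]
jar
[[411.6, -35.2]]
[[410.8, -33.7]]
bottle
[[685.4, -67.7]]
[[687.2, -64.6]]
```

View pics/t_scene.png

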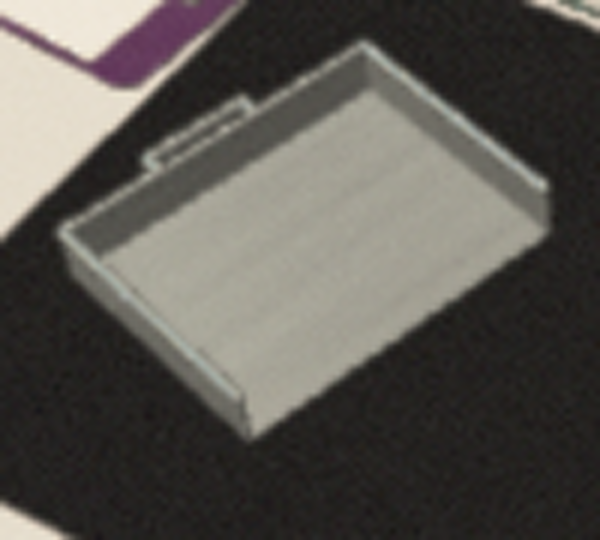

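View pics/t_side.png

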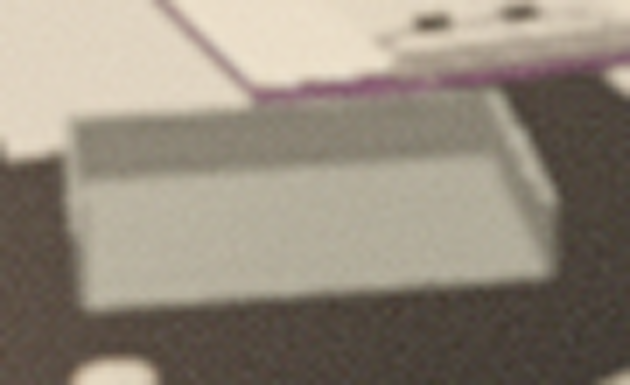

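```bash
cat >> h.py <<'E'
def go(x,y,z,h):
    s=robot.sense(); R=np.array(s["orientation"]); p=np.array(s["ee_pos"])
    d=R.T@(np.array([x,y,z])-p)
    hd=np.degrees(np.arctan2(R[1,0],R[0,0]))
    print("t",s["time_s"],"p",np.round(p,1),"hd",round(hd,1),"F",np.round(s["force"],1),"op",round(s["opening"],1),"dtool m",np.round(d/1000,4),"spin",round((hd-h+180)%360-180,1))
E
python3 -c "
from h import *
go(569,-54,100,87.3)"
```

```text
t 0.15 p [185.3 517.6 224. ] hd 160.3 F [-0.   0.5 -0.6] op 93.7 dtool m [-0.5539 -0.4087  0.1243] spin 73.0
```

Request:
carry_out(
  targets="0.89 -0.030 -0.022 0 6; 0.89 -0.060 -0.044 0 12; 0.89 -0.090 -0.066 0 18; 0.89 -0.120 -0.088 0 24; 0.89 -0.150 -0.110 0 30",
  squeeze=20,
)

```text
time_s: 0.57
ee_pos: [290.0, 362.1, 224.3]
orientation: [[-0.643, 0.766, -0.0], [0.766, 0.643, -0.0], [-0.0, -0.0, -1.0]]
force: [2.0, 0.6, 0.2]
opening: 64.0
```

```bash
python3 -c "
from h import *
go(569,-54,100,87.3)"
```

```text
t 0.5667 p [290.  362.1 224.3] hd 130.0 F [2.  0.6 0.2] op 64.0 dtool m [-0.498  -0.054   0.1243] spin 42.7
```

Request:
carry_out(
  targets="0.89 -0.038 -0.004 0 6; 0.89 -0.076 -0.008 0 12; 0.89 -0.114 -0.012 0 18; 0.89 -0.152 -0.016 0.01 24; 0.89 -0.190 -0.020 0.02 30",
)

```text
time_s: 0.98
ee_pos: [398.0, 204.2, 204.6]
orientation: [[-0.174, 0.985, 0.001], [0.985, 0.174, 0.001], [0.0, 0.001, -1.0]]
force: [0.5, -0.1, -0.0]
opening: 30.6
```

```bash
python3 -c "
from h import *
go(569,-54,100,87.3)"
```

```text
t 0.9833 p [398.  204.2 204.6] hd 100.0 F [ 0.5 -0.1 -0. ] op 30.6 dtool m [-0.284   0.1234  0.1047] spin 12.7
```

Request:
carry_out(
  targets="0.89 -0.034 0.015 0.01 4; 0.89 -0.068 0.030 0.02 8; 0.89 -0.102 0.045 0.03 12.7; 0.89 -0.136 0.060 0.04 12.7; 0.89 -0.170 0.075 0.05 12.7",
)

```text
time_s: 1.4
ee_pos: [502.0, 50.2, 153.9]
orientation: [[0.043, 0.999, -0.0], [0.999, -0.043, 0.0], [0.0, -0.0, -1.0]]
force: [0.6, 0.8, 0.3]
opening: 10.5
```

```bash
python3 -c "
from h import *
go(569,-54,100,87.3)"
```

```text
t 1.4 p [502.   50.2 153.9] hd 87.6 F [0.6 0.8 0.3] op 10.5 dtool m [-0.1012  0.0714  0.0539] spin 0.3
```

Request:
carry_out(
  targets="0.89 -0.026 0.018 0.01 0; 0.89 -0.052 0.036 0.02 0; 0.89 -0.078 0.054 0.04 0; 0.89 -0.103 0.071 0.054 0; 0.89 -0.103 0.071 0.080 0",
)

```text
time_s: 1.82
ee_pos: [570.6, -58.0, 74.9]
orientation: [[0.045, 0.999, 0.004], [0.999, -0.045, -0.001], [-0.001, 0.004, -1.0]]
force: [-0.2, 0.1, -0.4]
opening: 10.4
```

```bash
python3 - <<'E'
from h import *
go(569,-54,25.5,87.3)
c=robot.read_camera("side"); save(c,"s1.png")
im=cv2.resize(c["img"][150:310,200:480][:,:,::-1],None,fx=2.8,fy=2.8,interpolation=cv2.INTER_CUBIC);cv2.imwrite("pics/s1.png",im)
E
```

```text
t 1.8167 p [570.6 -58.   74.9] hd 87.4 F [-0.2  0.1 -0.4] op 10.4 dtool m [ 0.004  -0.002   0.0494] spin 0.1
```

View pics/s1.png

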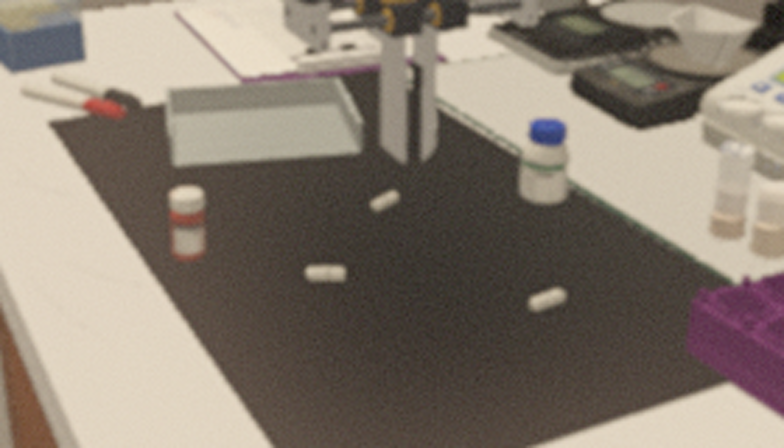

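The fingers hang above and behind bar A, with the jar, the bottle and the other bars untouched. I'll lower them now.

Request:
carry_out(
  targets="0.89 0 -0.001 0.02 0; 0.89 0 -0.001 0.035 0; 0.89 0 -0.001 0.044 0; 0.89 0 -0.001 0.049 0; 0.89 0 -0.001 0.049 0",
)

```text
time_s: 2.28
ee_pos: [566.6, -53.5, 25.1]
orientation: [[0.041, 0.999, -0.001], [0.999, -0.041, 0.0], [0.0, -0.001, -1.0]]
force: [1.2, -0.3, -0.6]
opening: 10.6
```

```bash
python3 - <<'E'
from h import *
go(579,160,25.5,87.3)
E
```

```text
t 2.2833 p [566.6 -53.5  25.1] hd 87.6 F [ 1.2 -0.3 -0.6] op 10.6 dtool m [ 0.2138  0.0035 -0.0004] spin 0.3
```

Request:
carry_out(
  targets="0.89 0.006 0.003 -0.0005 0; 0.89 0.016 0.003 -0.0005 0; 0.89 0.028 0.003 -0.0005 0; 0.89 0.041 0.003 -0.0005 0; 0.89 0.054 0.003 -0.0005 0",
)

```text
time_s: 2.7
ee_pos: [572.4, 1.7, 26.4]
orientation: [[0.041, 0.999, 0.001], [0.999, -0.041, 0.0], [0.0, 0.001, -1.0]]
force: [0.5, -0.1, 0.6]
opening: 10.0
```

Request:
carry_out(
  targets="0.89 0.014 0 0 0; 0.89 0.028 0 0 0; 0.89 0.042 0 0 0; 0.89 0.056 0 0 0; 0.89 0.070 0 0 0",
)

```text
time_s: 3.12
ee_pos: [575.2, 71.5, 25.9]
orientation: [[0.042, 0.999, -0.0], [0.999, -0.042, 0.0], [0.0, -0.0, -1.0]]
force: [-0.7, 0.2, -0.0]
opening: 10.2
```

```bash
cat >> h.py <<'E'
def look(n):
    for k,cr,f in [("scene",(60,260,180,500),2.5),("side",(150,310,200,480),2.8)]:
        c=robot.read_camera(k); a=c["img"][cr[0]:cr[1],cr[2]:cr[3]][:,:,::-1]
        cv2.imwrite("pics/%s_%s.png"%(n,k),cv2.resize(a,None,fx=f,fy=f,interpolation=cv2.INTER_CUBIC))
        print(k)
        for b in bars(c):
            if b[1]<80: print(*b)
E
python3 - <<'E'
from h import *
go(578,150,25.5,87.3); look("l2")
E
```

```text
t 3.1167 p [575.2  71.5  25.9] hd 87.6 F [-0.7  0.2 -0. ] op 10.2 dtool m [ 0.0786 -0.0004  0.0004] spin 0.3
scene
[406. 217.] 33 [ 592.9 -200.8] [27.  8.] 9
[346. 235.] 39 [ 481.4 -105.6] [ 9. 24.] 153
side
[267. 236.] 78 [413.8 -22.3] [37. 18.] 76
[316. 247.] 64 [ 481.1 -107.3] [16. 24.] 146
[395. 256.] 56 [ 592.9 -201.8] [29. 13.] 16
```

View pics/l2_scene.png

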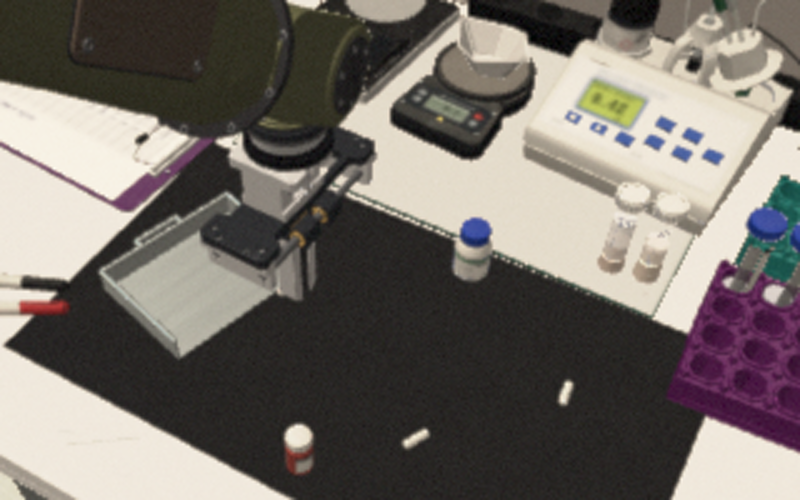

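View pics/l2_side.png

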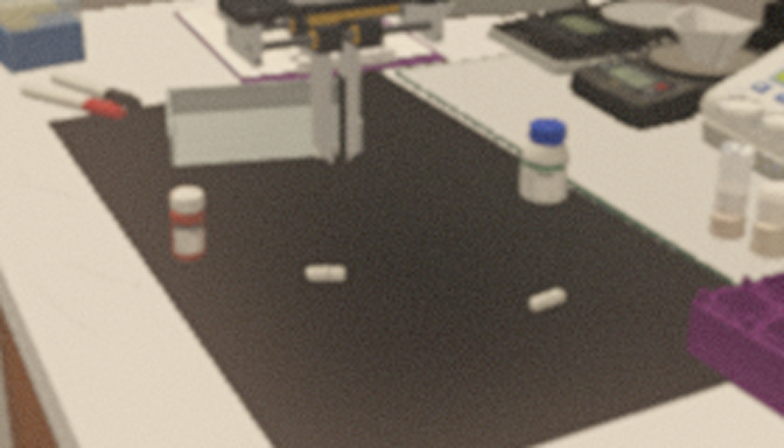

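Request:
carry_out(
  targets="0.89 0.010 -0.004 0 0; 0.89 0.022 -0.005 0 0; 0.89 0.034 -0.005 0 0; 0.89 0.046 -0.005 0 0; 0.89 0.058 -0.005 0 0",
)

```text
time_s: 3.63
ee_pos: [572.6, 129.4, 26.0]
orientation: [[0.042, 0.999, 0.0], [0.999, -0.042, 0.0], [0.0, 0.0, -1.0]]
force: [0.6, 0.4, -0.9]
opening: 10.3
```

Request:
carry_out(
  targets="0.89 0.010 0 0 0; 0.89 0.018 0 0 0; 0.89 0.022 0 0 0; 0.89 0.012 0 0 0; 0.89 0.002 0 -0.005 0",
)

```text
time_s: 4.05
ee_pos: [572.1, 129.5, 30.2]
orientation: [[0.041, 0.999, -0.002], [0.999, -0.041, -0.0], [-0.0, -0.002, -1.0]]
force: [-0.0, -0.3, -0.7]
opening: 10.3
```

```bash
python3 - <<'E'
from h import *
go(599,-242,80,98); look("l3")
E
```

```text
t 4.05 p [572.1 129.5  30.2] hd 87.7 F [-0.  -0.3 -0.7] op 10.3 dtool m [-0.3701  0.042  -0.0497] spin -10.3
scene
[291. 154.] 50 [627.4 129.1] [64. 12.] 75
[406. 217.] 33 [ 592.9 -200.8] [27.  8.] 9
[346. 235.] 36 [ 481.7 -105.6] [ 8. 24.] 154
side
[267. 236.] 78 [413.7 -22.3] [37. 18.] 76
[316. 247.] 65 [ 480.9 -107.3] [16. 24.] 149
[395. 256.] 57 [ 592.9 -202. ] [29. 14.] 17
```

View pics/l3_scene.png

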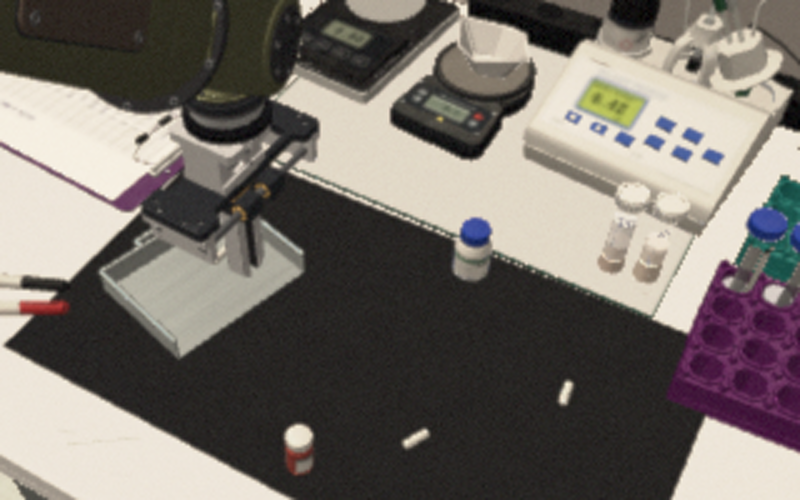

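View pics/l3_side.png

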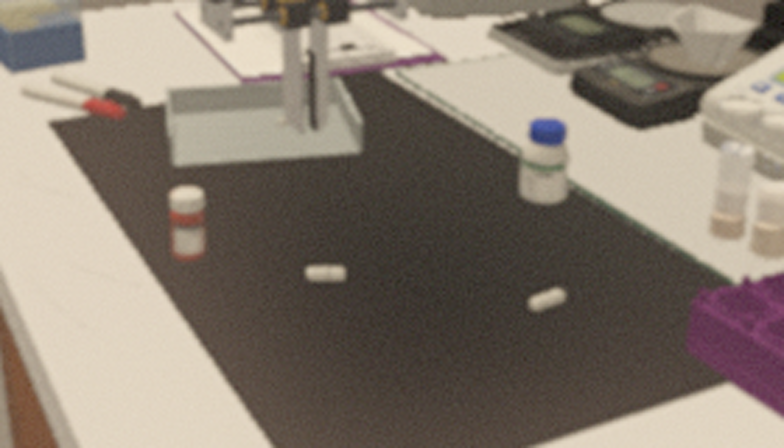

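Bar A is hidden in front of the fingers, inside the tray; B and C haven't moved. I'll lift and move behind bar C.

Request:
carry_out(
  targets="0.89 0 0 -0.025 0; 0.89 -0.010 0 -0.050 0; 0.89 -0.040 0.004 -0.06 -3; 0.89 -0.075 0.008 -0.06 -7; 0.89 -0.110 0.012 -0.06 -10.3",
)

```text
time_s: 4.57
ee_pos: [580.3, 18.0, 92.2]
orientation: [[-0.141, 0.99, 0.002], [0.99, 0.141, -0.0], [-0.0, 0.002, -1.0]]
force: [-0.2, 0.0, -0.5]
opening: 10.1
```

```bash
python3 - <<'E'
from h import *
go(599,-242,85,98); look("l4")
E
```

```text
t 4.5667 p [580.3  18.   92.2] hd 98.1 F [-0.2  0.  -0.5] op 10.1 dtool m [-0.26   -0.0183  0.0073] spin 0.1
scene
[366. 168.] 63 [683.2 -58.3] [22. 31.] 95
[406. 217.] 33 [ 592.9 -200.8] [27.  8.] 9
[346. 235.] 37 [ 481.7 -105.7] [ 8. 24.] 154
side
[316. 247.] 64 [ 481.1 -107.3] [16. 24.] 146
[395. 256.] 57 [ 593. -202.] [28. 14.] 17
[183. 395.] 12 [ 204.6 -354.9] [6. 3.] 64
```

View pics/l4_scene.png

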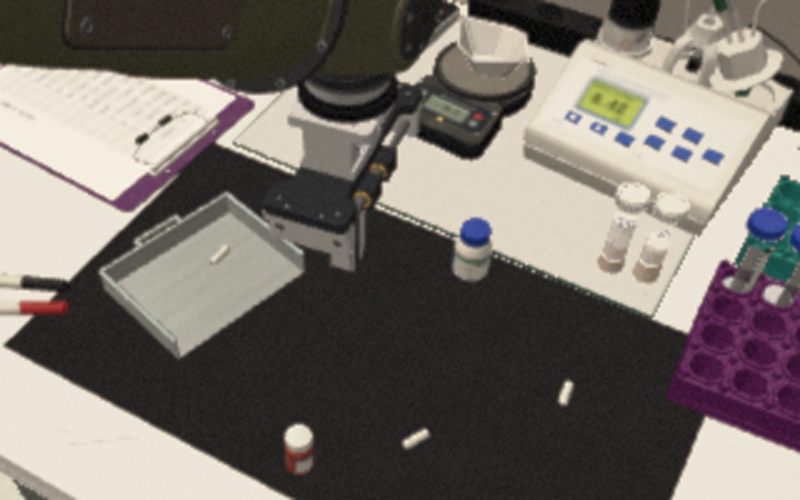

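Bar A lies well inside the tray, at (220,254) in the crop. Next is bar C.

Request:
carry_out(
  targets="0.89 -0.034 -0.002 0 0; 0.89 -0.070 -0.005 0 0; 0.89 -0.106 -0.007 0 0; 0.89 -0.142 -0.010 0 0; 0.89 -0.178 -0.0125 0 0",
)

```text
time_s: 5.08
ee_pos: [591.9, -160.2, 91.2]
orientation: [[-0.136, 0.991, 0.0], [0.991, 0.136, -0.0], [-0.0, 0.0, -1.0]]
force: [0.5, 0.6, 0.0]
opening: 10.1
```

Request:
carry_out(
  targets="0.89 -0.030 -0.002 0 0; 0.89 -0.058 -0.004 0 0; 0.89 -0.080 -0.006 0.005 0; 0.89 -0.082 -0.006 0.020 0; 0.89 -0.082 -0.006 0.035 0",
)

```text
time_s: 5.5
ee_pos: [597.4, -242.3, 56.0]
orientation: [[-0.134, 0.991, 0.001], [0.991, 0.134, -0.001], [-0.001, 0.001, -1.0]]
force: [-0.7, 0.1, -0.6]
opening: 10.4
```

```bash
python3 - <<'E'
from h import *
go(599,-242,25.7,98)
E
```

```text
t 5.5 p [ 597.4 -242.3   56. ] hd 97.7 F [-0.7  0.1 -0.6] op 10.4 dtool m [0.0001 0.0016 0.0303] spin -0.3
```

Request:
carry_out(
  targets="0.89 0 0.002 0.014 0; 0.89 0 0.002 0.024 0; 0.89 0 0.002 0.030 0; 0.89 0 0.002 0.030 0; 0.89 0.010 0.002 0.030 0",
)

```text
time_s: 5.92
ee_pos: [598.3, -231.0, 26.2]
orientation: [[-0.136, 0.991, 0.001], [0.991, 0.136, -0.0], [-0.001, 0.0, -1.0]]
force: [0.6, -0.6, 0.4]
opening: 10.2
```

```bash
python3 - <<'E'
from h import *
go(545,138,25.8,98)
E
```

```text
t 5.9167 p [ 598.3 -231.    26.2] hd 97.8 F [ 0.6 -0.6  0.4] op 10.2 dtool m [ 3.728e-01 -2.400e-03  2.000e-04] spin -0.2
```

Request:
carry_out(
  targets="0.89 0.010 0 0 0; 0.89 0.022 0 0 0; 0.89 0.034 0 0 0; 0.89 0.047 0 0 0; 0.89 0.060 0 0 0",
)

```text
time_s: 6.33
ee_pos: [589.8, -169.2, 26.3]
orientation: [[-0.138, 0.99, 0.0], [0.99, 0.138, -0.0], [-0.0, 0.0, -1.0]]
force: [0.4, 0.2, 0.9]
opening: 10.6
```

Request:
carry_out(
  targets="0.89 0.014 0 0 0; 0.89 0.028 0 0 0; 0.89 0.042 0 0 0; 0.89 0.056 0 0 0; 0.89 0.070 0 0 0",
)

```text
time_s: 6.75
ee_pos: [580.0, -100.0, 26.0]
orientation: [[-0.138, 0.99, 0.0], [0.99, 0.138, -0.0], [-0.0, 0.0, -1.0]]
force: [0.5, -0.2, 0.7]
opening: 10.5
```

```bash
python3 - <<'E'
from h import *
go(545,138,25.8,98); look("l5")
E
```

```text
t 6.75 p [ 580. -100.   26.] hd 97.9 F [ 0.5 -0.2  0.7] op 10.5 dtool m [ 2.405e-01 -1.900e-03  1.000e-04] spin -0.1
scene
[324. 139.] 34 [717.7  84.7] [ 9. 48.] 90
[346. 235.] 39 [ 481.4 -105.6] [ 9. 24.] 153
[301. 246.] 11 [409.4 -35.9] [5. 9.] 144
side
[267. 236.] 76 [413.7 -22.2] [37. 18.] 79
[316. 247.] 64 [ 481.1 -107.3] [16. 24.] 146
[183. 394.] 13 [ 205.1 -353.8] [7. 4.] 56
```

View pics/l5_scene.png

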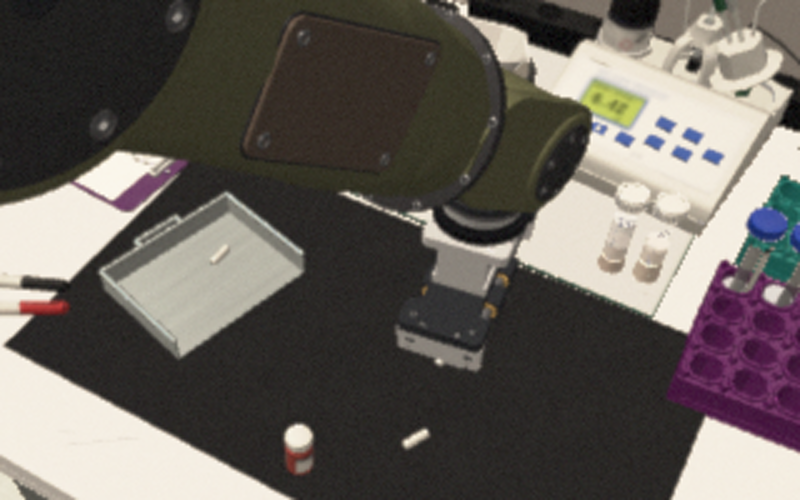

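The tip of bar C shows at (439,362), still held in front of the fingers. I'll keep pushing.

Request:
carry_out(
  targets="0.89 0.014 0 0 0; 0.89 0.028 0 0 0; 0.89 0.042 0 0 0; 0.89 0.056 0 0 0; 0.89 0.070 0 0 0",
)

```text
time_s: 7.27
ee_pos: [570.3, -30.6, 25.9]
orientation: [[-0.138, 0.99, -0.0], [0.99, 0.138, 0.0], [0.0, -0.0, -1.0]]
force: [0.7, -0.3, -0.5]
opening: 10.1
```

Request:
carry_out(
  targets="0.89 0.014 0 0 0; 0.89 0.028 0 0 0; 0.89 0.042 0 0 0; 0.89 0.056 0 0 0; 0.89 0.070 0 0 0",
)

```text
time_s: 7.68
ee_pos: [560.7, 38.6, 25.9]
orientation: [[-0.138, 0.99, -0.0], [0.99, 0.138, -0.0], [-0.0, -0.0, -1.0]]
force: [0.9, 0.2, 0.3]
opening: 10.3
```

```bash
python3 - <<'E'
from h import *
print(onplane(robot.read_camera("scene"),[[355.6,204.8]],7))
go(545,138,25.8,98); look("l6")
E
```

```text
[[565.75323535 -87.50551334   7.        ]]
t 7.7333 p [560.4  40.6  25.9] hd 98.0 F [-0.5  2.4  0.1] op 10.5 dtool m [ 0.0986 -0.0017  0.0002] spin -0.0
scene
[346. 235.] 39 [ 481.4 -105.6] [ 9. 24.] 153
[301. 246.] 11 [409.4 -35.9] [5. 9.] 144
side
[267. 236.] 77 [413.6 -22.4] [37. 18.] 78
[316. 247.] 64 [ 481.1 -107.3] [16. 24.] 146
[184. 394.] 11 [ 205.3 -353.8] [5. 3.] 45
```

View pics/l6_scene.png

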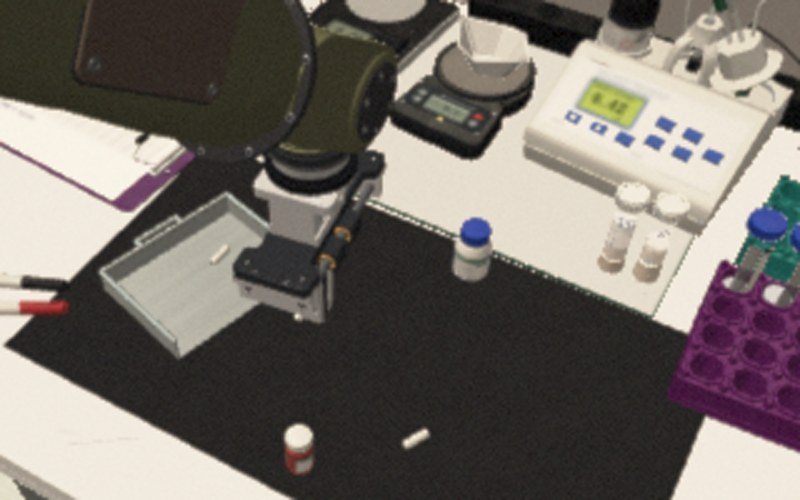

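View pics/l6_side.png

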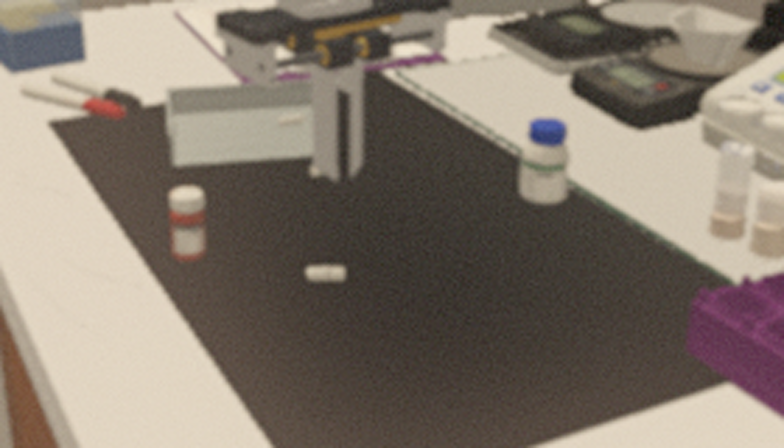

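Bar C is in front of the fingers, its tip showing at (298,317), and it's entering the mouth.

Request:
carry_out(
  targets="0.89 0.012 0 0 0; 0.89 0.026 0 0 0; 0.89 0.040 0 0 0; 0.89 0.053 0 0 0; 0.89 0.066 0 0 0",
)

```text
time_s: 8.25
ee_pos: [551.6, 104.1, 25.9]
orientation: [[-0.138, 0.99, -0.0], [0.99, 0.138, 0.0], [0.0, -0.0, -1.0]]
force: [-0.0, -0.3, -0.7]
opening: 10.5
```

Request:
carry_out(
  targets="0.89 0.012 0 0 0; 0.89 0.022 0 0 0; 0.89 0.028 0 0 0; 0.89 0.018 0 0 0; 0.89 0.008 0 -0.010 0",
)

```text
time_s: 8.67
ee_pos: [549.9, 110.2, 34.7]
orientation: [[-0.139, 0.99, -0.003], [0.99, 0.139, -0.001], [-0.0, -0.003, -1.0]]
force: [-0.4, 0.3, -0.2]
opening: 10.6
```

Request:
carry_out(
  targets="0.89 0 0 -0.025 0; 0.89 -0.010 0 -0.050 2; 0.89 -0.040 -0.004 -0.06 5; 0.89 -0.075 -0.008 -0.06 9; 0.89 -0.110 -0.012 -0.06 12",
)

```text
time_s: 9.08
ee_pos: [554.3, -2.6, 97.8]
orientation: [[0.075, 0.997, 0.002], [0.997, -0.075, -0.0], [-0.0, 0.002, -1.0]]
force: [-0.3, 0.2, 1.2]
opening: 10.3
```

```bash
python3 - <<'E'
from h import *
go(480,-145,85,86); look("l7")
E
```

```text
t 9.0833 p [554.3  -2.6  97.8] hd 85.7 F [-0.3  0.2  1.2] op 10.3 dtool m [-0.1476 -0.0634  0.0126] spin -0.3
scene
[346. 235.] 38 [ 481.5 -105.8] [ 9. 24.] 155
side
[267. 236.] 79 [413.8 -21.9] [37. 18.] 76
[316. 247.] 64 [ 481.1 -107.3] [16. 24.] 146
[184. 393.] 12 [ 206.2 -352.7] [7. 3.] 71
```

View pics/l7_scene.png

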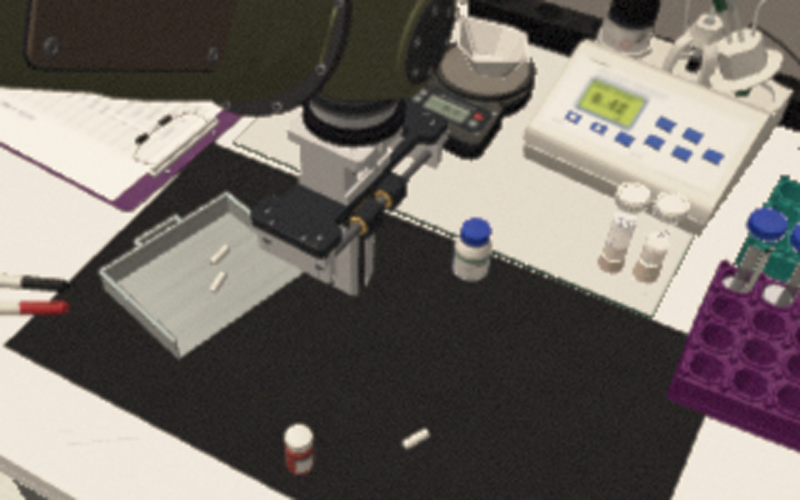

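Bars A (220,254) and C (218,282) both lie in the tray. Next is bar B.

Request:
carry_out(
  targets="0.89 -0.030 -0.013 0 0; 0.89 -0.060 -0.026 0 0; 0.89 -0.090 -0.039 0 0; 0.89 -0.120 -0.052 0 0; 0.89 -0.146 -0.0625 0.012 0",
)

```text
time_s: 9.6
ee_pos: [481.0, -143.6, 86.1]
orientation: [[0.072, 0.997, 0.003], [0.997, -0.072, -0.001], [-0.001, 0.003, -1.0]]
force: [0.9, -1.0, 0.6]
opening: 10.2
```

Request:
carry_out(
  targets="0.89 0 0 0.020 0; 0.89 0 0 0.040 0; 0.89 0 0 0.052 0; 0.89 0 0 0.059 0; 0.89 0 0 0.059 0",
)

```text
time_s: 10.02
ee_pos: [480.7, -141.5, 24.2]
orientation: [[0.072, 0.997, -0.002], [0.997, -0.072, 0.001], [0.0, -0.002, -1.0]]
force: [-0.1, -0.7, -0.5]
opening: 10.2
```

```bash
python3 - <<'E'
from h import *
go(498,145,25.8,86)
E
```

```text
t 10.0167 p [ 480.7 -141.5   24.2] hd 85.9 F [-0.1 -0.7 -0.5] op 10.2 dtool m [ 0.287  -0.0033 -0.0015] spin -0.1
```

Request:
carry_out(
  targets="0.89 0.008 0 -0.0015 0; 0.89 0.020 0 -0.0015 0; 0.89 0.032 0 -0.0015 0; 0.89 0.044 0 -0.0015 0; 0.89 0.057 0 -0.0015 0",
)

```text
time_s: 10.43
ee_pos: [485.6, -82.8, 27.0]
orientation: [[0.071, 0.997, 0.001], [0.997, -0.071, -0.0], [-0.0, 0.001, -1.0]]
force: [-0.0, -1.4, -0.2]
opening: 10.2
```

Request:
carry_out(
  targets="0.89 0.014 0 0 0; 0.89 0.028 0 0 0; 0.89 0.042 0 0 0; 0.89 0.056 0 0 0; 0.89 0.070 0 0 0",
)

```text
time_s: 10.85
ee_pos: [490.4, -12.7, 26.9]
orientation: [[0.07, 0.998, 0.001], [0.998, -0.07, -0.0], [-0.0, 0.001, -1.0]]
force: [-0.3, -0.6, -0.7]
opening: 10.1
```

```bash
python3 - <<'E'
from h import *
go(498,145,25.8,86); look("l8")
E
```

```text
t 10.85 p [490.4 -12.7  26.9] hd 86.0 F [-0.3 -0.6 -0.7] op 10.1 dtool m [ 0.1578 -0.0035  0.0011] spin -0.0
scene
[341. 168.] 20 [651.1  -4.6] [24.  8.] 30
[301. 246.] 11 [409.1 -35.9] [5. 8.] 148
side
[267. 236.] 76 [413.8 -22.1] [37. 18.] 79
```

View pics/l8_scene.png

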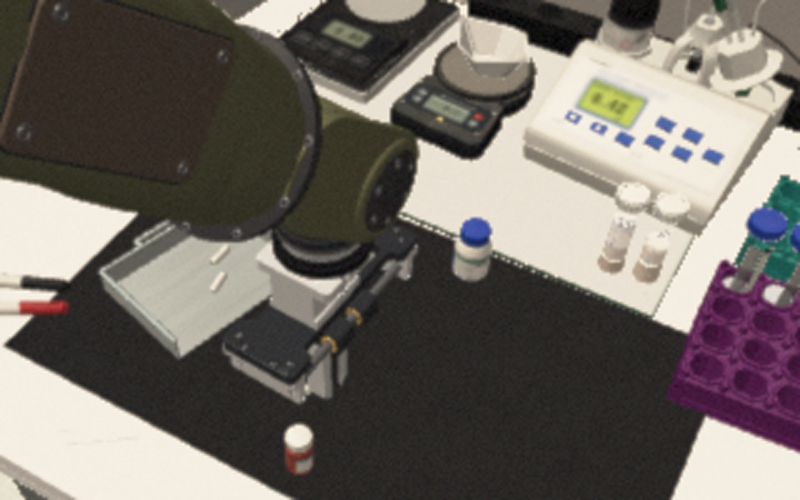

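View pics/l8_side.png

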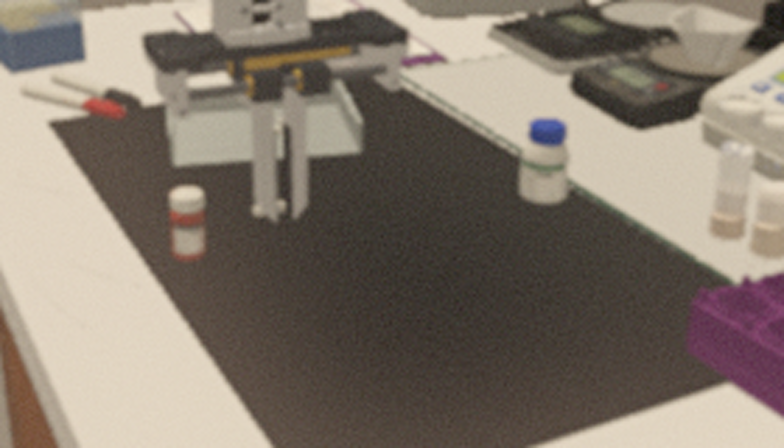

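Bar B is still in front of the fingers, but off-centre toward the robot: its end shows at (257,208) in the side view and it's also visible in the gap. I'll back off, shift sideways and re-centre.

Request:
carry_out(
  targets="0.89 -0.012 0 0.0008 0; 0.89 -0.012 -0.010 0.0008 0; 0.89 -0.004 -0.010 0.0008 0; 0.89 0.006 -0.010 0.0008 0; 0.89 0.018 -0.010 0.0008 0",
)

```text
time_s: 11.37
ee_pos: [482.0, 4.3, 25.9]
orientation: [[0.073, 0.997, 0.0], [0.997, -0.073, -0.0], [0.0, 0.0, -1.0]]
force: [-0.8, -0.4, -0.1]
opening: 10.4
```

Request:
carry_out(
  targets="0.89 0.012 0 0 0; 0.89 0.024 0 0 0; 0.89 0.036 0 0 0; 0.89 0.048 0 0 0; 0.89 0.060 0 0 0",
)

```text
time_s: 11.78
ee_pos: [486.0, 65.3, 25.7]
orientation: [[0.071, 0.997, 0.0], [0.997, -0.071, -0.0], [-0.0, 0.0, -1.0]]
force: [0.6, -0.8, -0.2]
opening: 10.5
```

```bash
python3 - <<'E'
from h import *
go(492,150,25.8,86); look("l9")
E
```

```text
t 11.7833 p [486.   65.3  25.7] hd 85.9 F [ 0.6 -0.8 -0.2] op 10.5 dtool m [ 0.0849 -0.0001 -0.0001] spin -0.1
scene
[309. 156.] 23 [646.2  88.3] [29. 10.] 36
[302. 154.] 12 [642.8 106. ] [ 7. 10.] 143
[299. 167.] 13 [598.8  88.3] [17.  5.] 19
[270. 186.] 19 [511.7 116. ] [16.  9.] 20
[275. 197.] 78 [490.5  85.8] [49. 13.] 42
[301. 246.] 13 [408.7 -35.6] [7. 9.] 157
side
[267. 236.] 73 [413.9 -22.6] [37. 18.] 78
[182. 394.] 12 [ 204.  -352.9] [8. 5.] 179
```

View pics/l9_scene.png

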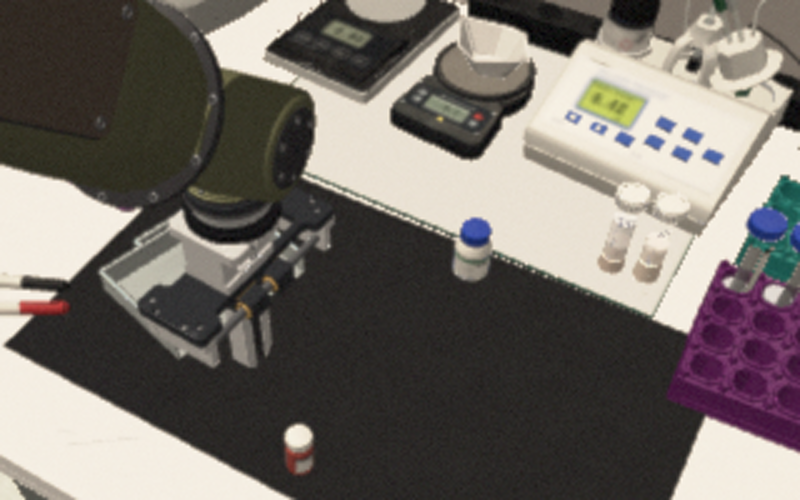

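View pics/l9_side.png

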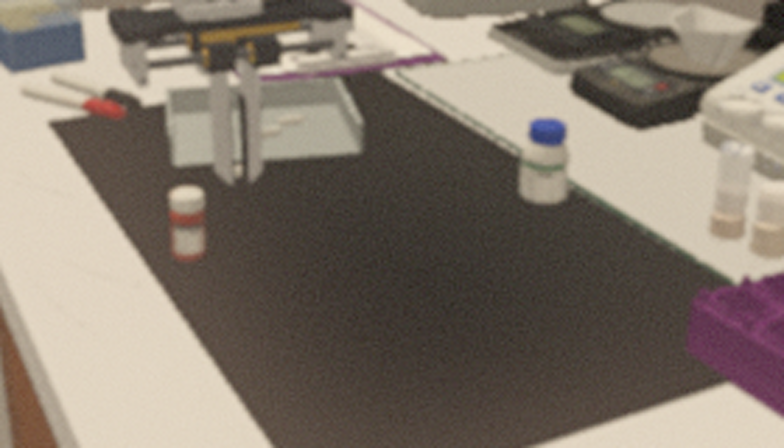

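Bar B now spans the finger gap, visible at (238,165) in the side view. I'll push on, easing slightly away from the near wall.

Request:
carry_out(
  targets="0.89 0.012 0.001 0 0; 0.89 0.025 0.002 0 0; 0.89 0.038 0.003 0 0; 0.89 0.051 0.005 0 0; 0.89 0.064 0.007 0 0",
)

```text
time_s: 12.3
ee_pos: [497.8, 128.3, 25.7]
orientation: [[0.072, 0.997, 0.0], [0.997, -0.072, 0.0], [0.0, 0.0, -1.0]]
force: [0.2, 0.0, 0.2]
opening: 10.0
```

Request:
carry_out(
  targets="0.89 0.010 0.002 0 0; 0.89 0.018 0.003 0 0; 0.89 0.022 0.003 0 0; 0.89 0.010 0.003 0 0; 0.89 0 0.003 -0.010 0",
)

```text
time_s: 12.72
ee_pos: [499.3, 126.2, 34.4]
orientation: [[0.07, 0.998, -0.003], [0.998, -0.07, -0.001], [-0.001, -0.003, -1.0]]
force: [-0.8, -0.0, -0.7]
opening: 10.3
```

Request:
carry_out(
  targets="0.89 0 0 -0.025 0; 0.89 -0.015 0.005 -0.050 0; 0.89 -0.045 0.010 -0.08 0; 0.89 -0.080 0.020 -0.11 0; 0.89 -0.115 0.030 -0.14 0",
)

```text
time_s: 13.13
ee_pos: [519.7, 16.8, 170.3]
orientation: [[0.072, 0.997, 0.001], [0.997, -0.072, -0.0], [-0.0, 0.001, -1.0]]
force: [-0.4, -0.4, -0.3]
opening: 10.4
```

Request:
carry_out(
  targets="0.89 -0.03 0.01 -0.01 0; 0.89 -0.06 0.02 -0.02 0; 0.89 -0.09 0.03 -0.03 0; 0.89 -0.12 0.03 -0.04 0; 0.89 -0.15 0.03 -0.04 0",
)

```text
time_s: 13.55
ee_pos: [539.1, -135.5, 210.6]
orientation: [[0.073, 0.997, 0.003], [0.997, -0.073, -0.001], [-0.001, 0.003, -1.0]]
force: [0.3, -0.1, 0.4]
opening: 10.3
```

```bash
python3 - <<'E'
from h import *
go(492,150,25.8,86); look("l10")
c=robot.read_camera("scene"); np.savez("f.npz",**c)
cv2.imwrite("pics/tf.png",cv2.resize(c["img"][130:220,210:310][:,:,::-1],None,fx=6,fy=6,interpolation=cv2.INTER_CUBIC))
E
```

```text
t 13.55 p [ 539.1 -135.5  210.6] hd 85.8 F [ 0.3 -0.1  0.4] op 10.3 dtool m [ 0.2814 -0.0683  0.1844] spin -0.2
scene
side
[267. 236.] 78 [413.9 -22.1] [37. 18.] 76
[183. 394.] 15 [ 204.8 -353.4] [8. 5.] 54
```

View pics/l10_scene.png

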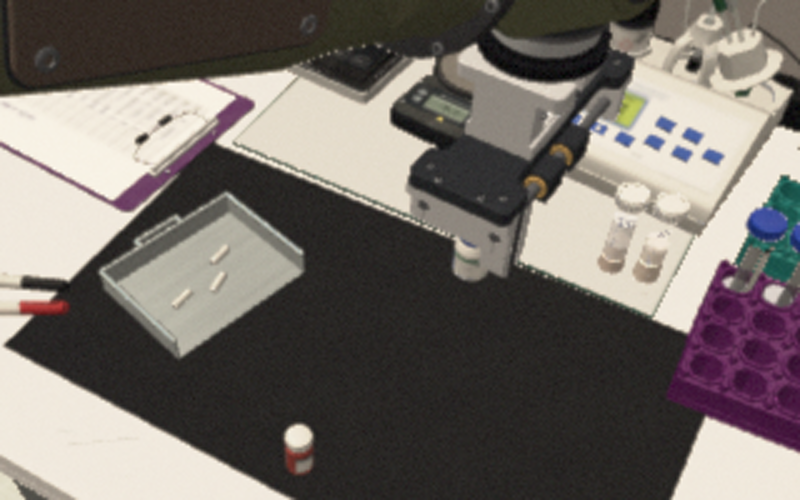

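View pics/tf.png

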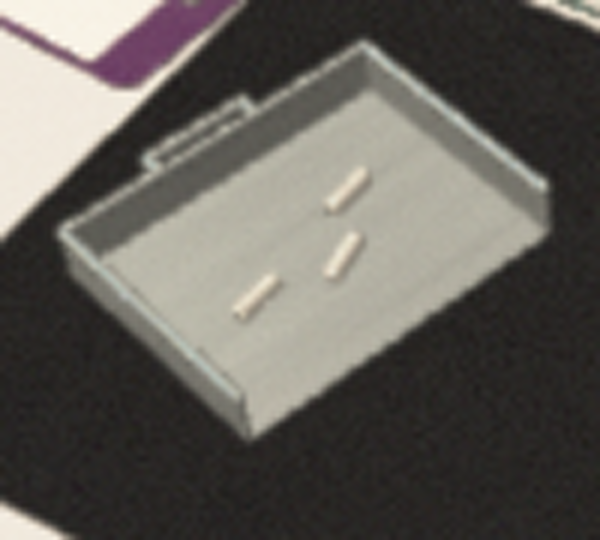

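View pics/l10_side.png

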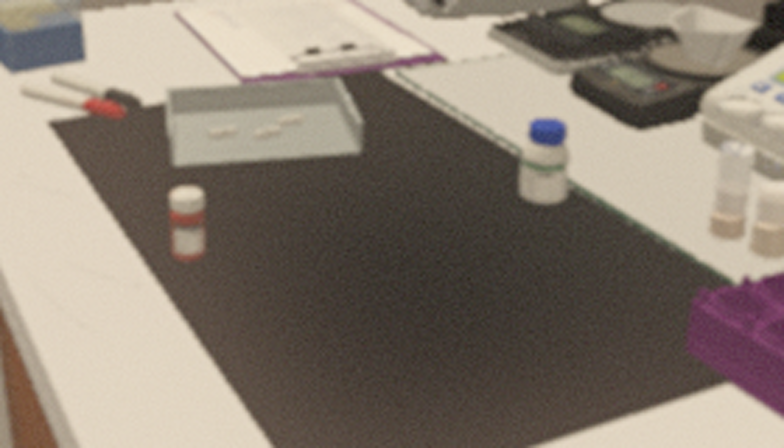

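All three bars lie in the tray, with their lowest ends at (238,318), (330,279) and (328,211) in the zoom. The jar and bottle look unmoved. I'll check each bar's depth past the lip.

```bash
python3 - <<'E'
from h import *
c=dict(np.load("f.npz"))
P=lambda p,z:onplane(c,np.array(p,float)/6+[210,130],z)[:,:2]
m=P([[250,438],[548,236]],3); x=(m[1]-m[0])/np.linalg.norm(m[1]-m[0]); n=np.array([-x[1],x[0]])
q=P([[238,318],[280,278],[330,279],[360,236],[328,211],[370,170]],5)
print("width",np.linalg.norm(m[1]-m[0]),"depth behind mouth edge (need >15)",np.round((q-m[0])@n,1),"x",np.round((q-m[0])@x,1))
E
```

```text
width 154.59701007315346 depth behind mouth edge (need >15) [51.  56.5 42.  52.3 72.6 79.2] x [ 32.2  57.6  72.3  96.1  95.  122.8]
```

Every bar end is at least 42 mm behind the mouth edge, and 15 mm is needed, so I'm handing in.

```bash
python3 -c "
from rig import robot
print(robot.finish_job())"
```

```text
the job is handed in; nothing more can be done
None
```

All three stir bars are in the tray, and I handed the job in at about 13.7 s of the 67 s allowed. I swept each one in with the nearly closed fingertips, about 7 mm above the work surface. Bar B drifted off-centre on the way, so I backed off, re-centred and pushed on.

- **Bars:** in the last pictures, the bar ends are 42 to 79 mm behind the mouth edge, where 15 mm clears the sloping lip. I read these points by eye. The mouth measured 155 mm wide against the stated 160 mm, so allow a few mm of error.
- **Jar and bottle:** both are still standing and look unmoved. In the last scene view the gripper partly hid the bottle, but the side view shows it clearly.
- **Forces and arm:** force readings at the end of each move stayed within about 2.5 N. At hand-in the arm was well clear of everything.
- **Disagreements:** none of the checks failed or disagreed. My automatic bar finder did not pick out the bars against the steel tray, which is why I took the final positions by eye.

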